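# Release a test plug from the quick coupler and rack it by length

### The job

Pull back the spring sleeve of the quick coupler on the test fixture and let the clamped plug drop onto the rests below, then let the sleeve snap fully home. Lay the freed plug in the free place of the rack whose rows match its length, lying level in the V rests between the end walls, let go of it, and leave everything else where it is.

Things in the scene. Friction and masses are not known exactly. Their poses are not given: they have to be found in the camera images.
- fixture: fixed fixture, base 100 x 300 x 10 mm; origin on the table under the middle of its rear edge, y along the base, z up. Along y: black block (80 wide, to y 61, 132 high, 150 with fittings), quick coupler with sleeve (axis 100 up, y 84 to 128), tail post (y 256 to 279, 123 high); below the axis a low wall (y 109, 66 high) and two V rests (y 159 and 221, 8 thick; axis of a plug in them 64 up)
- sleeve (a joint): travel of the spring sleeve, m: 0 home, grows as pulled back towards the black block (fixture -y), 0.024 fully back. Starts at about 0.004, stopped by the plug that it clamps. Spring: 7.5 N at home, 15 N fully back. Past about 0.014 (best nearly fully back) the plug drops at once onto the V rests below. Let go and the empty sleeve snaps home, over the plug
- sleeve_grip (a point): centre of the steel sleeve's gripping part, on the coupler axis 100 mm above the table; moves with the sleeve, axes as the fixture's. The part is a cylinder of 38 mm diameter, 36 mm long (18 mm each way along y); at its rear end (-y) is a collar, 50 mm diameter, 8 mm long, against which fingers can push to pull it back
- plug_mid (a point): steel test plug, a round bar 140 mm long, 26 mm diameter, blunt cones at both ends, lying level; point at its centre, y along it, x and z may roll about it. Starts clamped between sleeve and tail post, 100 mm up, at fixture y 190; dropped: on the V rests, 64 mm up, within 8 mm of that y (54 mm free between the rests to grip it across from above). 0.13 to 0.25 kg
- long_rack_free_rest (a point): where a 140 mm plug's centre lies in the free row of the fixed black long rack, 48 mm above the table; y along the row, x across, z up. V rests 31 mm either side (8 mm thick, 54 mm free between), end walls 152 mm apart inside, 52 mm high. The other row, 72 mm to +x, holds spare_long. Base 10 mm thick
- short_rack_free_rest (a point): the same point of the look-alike short rack: end walls only 118 mm apart, V rests 18 mm either side; its other row, 72 mm to +x, holds spare_short. The 140 mm plug does not fit here. The two racks may change places
- spare_long_mid (a point): centre of a 140 mm plug just like the one in the coupler, already lying in the long rack; leave it.
- spare_short_mid (a point): centre of a look-alike plug, 106 mm long, already lying in the short rack; leave it.
- screwdriver: screwdriver lying on the table near the robot, to its right; bystander
- wrench: wrench lying on the table beyond the fixture; bystander
- calliper: steel calliper, 200 mm long, lying on the table before the racks; bystander
- scanner: black hand scanner, about 170 x 65 x 55 mm, lying beyond the fixture; bystander
- cleaner: white bottle, 60 mm diameter, 150 mm high, standing at the back right; bystander
Not all that is in view belongs to the job. Leave any red look-alike of the part that bears long_rack_free_rest alone.

How it is judged:
On the way, in this order (a step that is already met when the one before it is completed fails the run):
1. the sleeve is pulled back and the plug is released (value of joint sleeve above 0.011 m), for 0.1 s.
2. the plug lies on the rests below and the sleeve has snapped fully home (z of plug_mid in the frame of fixture below 0.072 m and value of joint sleeve below 0.0015 m), for 0.2 s.
At the end, for the whole second after the job is handed in: The plug's centre is within 8 mm across, 12 mm along and 5 mm in height of the long rack's free rest, parallel to the row within 0.1 rad, at rest; the sleeve is home (under 1.5 mm) (x of plug_mid in the frame of long_rack_free_rest between -0.008 and 0.008 m and y of plug_mid in the frame of long_rack_free_rest between -0.012 and 0.012 m and z of plug_mid in the frame of long_rack_free_rest between -0.005 and 0.005 m and angle between the y axis of plug_mid and the y axis of long_rack_free_rest, either way round below 0.1 rad and value of joint sleeve below 0.0015 m and linear speed of plug below 0.02 m/s); the robot touches nothing.
It fails at once if a spare plug in a rack is moved more than 20 mm (distance of any of spare_long_mid, spare_short_mid from where it was at the start of the episode above 0.02 m).
It fails at once if a bystander on the table is moved more than 40 mm (distance of any of screwdriver, wrench, calliper, scanner, cleaner from where it was at the start of the episode above 0.04 m).
It also fails if it takes over 48 s, if anything falls off the work surface, if the arm or the gripper's body presses on something with over 40 N, if the wrist force passes 120 N, or if a joint passes its speed limit or range.

### The arm

A 6-joint arm with a two-finger parallel gripper is mounted at the origin on the work surface. World frame = base frame: x ahead of the robot, y to its left, z up, the work surface at z = 0. Lengths are in m, angles in rad, forces in N, time in s.
With the tool pointing down it reaches from about 0.425 to 0.95 m from the base axis. Payload 3.5 kg.
Tool frame: the origin (TCP) lies midway between the tips of the shut fingers; the grasp point (between the pads) lies 19 mm behind it; z points along the fingers, y is the line along which they close (so a half turn about z gives the same grasp; the last joint's range is limited). The gripper opens to 85 mm and grips with 20 to 120 N. Pads are 22 mm wide; open, the fingers measure 114 mm over their backs; the gripper's body (76 mm by 85 mm) begins 54 mm behind the grasp point. The pads swing forward as they close: fully open they stand 13 mm farther back than shut.
Start: joints at [-1.271, 0.286, 1.577, -0, 1.279, -0.15], TCP at [0.294, -0.608, 0.231] pointing down, gripper open.
Joint ranges: [-2.77, 2.77], [-0.9, 2.22], [0.21, 2.48], [-1.53, 4.67], [0.24, 2.81], [-2.84, 2.84]. Speed limits (rad/s): [2.79, 2.79, 3.14, 3.14, 3.14, 3.14].

### API

Orientations are given as a unit quaternion [x, y, z, w].
In Python, from plant import get_state, read_camera, ctrl gives the robot as it stands.
- The arm moves only by the shell command python3 -m crank 'ROWS' [FORCE]. ROWS is JSON, a list of rows, each a list of 3 entries, a list of its own where there are three numbers: the shift along the tool's x, y, z in mm, then the turn about the tool's z in degrees, then the closure in counts, from 0 (fully open) to 255 (shut). In form: [[[tx, ty, tz], yaw, claw], ...]. A call has 1 to 10 rows; each row is the pose to reach, as a shift and turn from the pose commanded when the call began, along the tool's axes at that moment; what a row does not reach only later rows make up. A row lasts 1/10 s, in which the tool goes at most 50 mm and 8.59 degrees, less where a joint would pass 70% of its speed; a pose out of reach is approached as far as the arm can. A call with a gripper value outside its range is refused whole. The fingers move at their own pace and stop on an object; FORCE is the grip in N (left out, the last holds). Time passes only in rows, so rows that repeat a pose let the fingers close. It gives the time, the measured TCP pose, the force, the opening and the grip force at its end, in the units of the state.
- get_state(): the state, without advancing time (a new reading comes with each control period).
- read_camera(name): name is "scene" or "top" or "wrist"; returns a dict with "frame" (480x640x3 uint8, blue, green, red), "range_z" (480x640 float32, m along the optical axis (not along the pixel's ray), 0 where there is no reading), "vfov" (degrees; the focal length in pixels is half the picture's height over the tangent of half this angle, whatever the lens; pixels are square), "cx", "cy" (the principal point, pixels), "origin" and "orientation" of the camera in the world. Camera axes: x right, y down, z forward; pixel columns grow to the right and rows downward; lengths in m; the calibration is good to about 2 mm. A picture is of the moment at which its call begins.
- ctrl.sign_off(): hands the job in; it is judged then, once.
The state is a dict: "time": time; "qpos": joint angles; "dq": joint speeds; "joint_efforts": joint torques, N m; "eef_pos": TCP position; "tcp_rot": TCP orientation; "contact_force": force on the tool from outside, world axes, zero at the start; "wrist_torque": the same for the moment, N m; "opening": opening from 0.0 (shut) to 1.0 (fully open); "finger_force": force on a finger pad.
Only numpy, scipy, OpenCV 4.12 (cv2) and the standard library are available. Lean on these libraries where they do the work, as an engineer would, in place of code of your own. Each camera call takes 0.05 s, during which the arm holds its last target. There are 200 camera calls.

## Working session

There is one attempt and no reset: what is moved stays moved. The work goes in short steps, Python scripts to look and compute and a shell command to move; the robot and the scene stay as the last step left them, time stands still between calls to the robot, and variables do not carry over. Pictures are saved under pics/ and viewed, at most 10 in all, crops included, and the job is handed in when it is done.

```bash
ls; mkdir -p pics; cat > h.py <<'E'
import numpy as np, cv2, pickle
from scipy.spatial.transform import Rotation as R
from plant import get_state, read_camera, ctrl
def K(c): return (c["frame"].shape[0]/2)/np.tan(np.radians(c["vfov"])/2)
def pts(c):
    f=K(c); v,u=np.mgrid[0:480,0:640]; z=c["range_z"]
    P=np.stack([(u-c["cx"])/f*z,(v-c["cy"])/f*z,z],-1)
    return P@R.from_quat(c["orientation"]).as_matrix().T+np.array(c["origin"])
def ray(c,u,v,h):
    d=R.from_quat(c["orientation"]).as_matrix()@np.array([(u-c["cx"])/K(c),(v-c["cy"])/K(c),1])
    o=np.array(c["origin"]); return o+d*(h-o[2])/d[2]
def proj(c,p):
    q=R.from_quat(c["orientation"]).as_matrix().T@(np.array(p)-c["origin"]); return q[:2]/q[2]*K(c)+[c["cx"],c["cy"]]
E
python3 - <<'E'
from h import *
print(get_state())
for n in ["top","scene"]:
    c=read_camera(n); pickle.dump(c,open(n+".pkl","wb")); cv2.imwrite(f"pics/{n}0.png",c["frame"])
    print(n,c["origin"],c["orientation"],c["vfov"],c["cx"],c["cy"])
E
```

```text
pics
{'time': 0.0, 'qpos': array([-1.27103631e+00,  2.87172545e-01,  1.57821595e+00,  2.13873343e-05,
        1.27859084e+00, -1.49953622e-01]), 'dq': array([ 1.31396688e-03,  7.80844492e-04, -4.26615026e-04,  4.36538367e-05,
       -7.00038023e-04,  2.78974027e-04]), 'joint_efforts': array([-8.85745994e-04, -4.05984485e+01, -2.92624640e+01, -1.83738643e-04,
        5.86231487e-03, -3.80267466e-06]), 'eef_pos': array([ 0.29328686, -0.60720902,  0.2299215 ]), 'tcp_rot': array([ 9.74826037e-01,  2.22963616e-01, -7.90935686e-05, -1.19076172e-03]), 'contact_force': array([-0.62509133,  0.08573225, -0.23796246]), 'wrist_torque': array([ 0.02263911, -0.01234704,  0.02697852]), 'finger_force': 0.0, 'opening': 0.9984773743564335}
top [0.47163755 0.09986027 1.1427984 ] [ 0.71465185 -0.69904546  0.01098054 -0.02208182] 57.45770786244313 318.6698978404376 238.0842037469377
scene [1.0853939  0.82921004 1.21229447] [ 0.28761392  0.89784802 -0.31789578 -0.10044623] 45.38382147213417 319.29051880513185 248.2404303935001
```

View pics/top0.png

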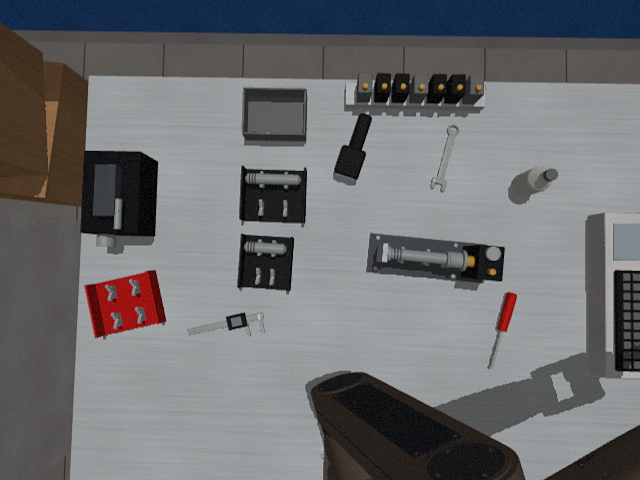

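View pics/scene0.png

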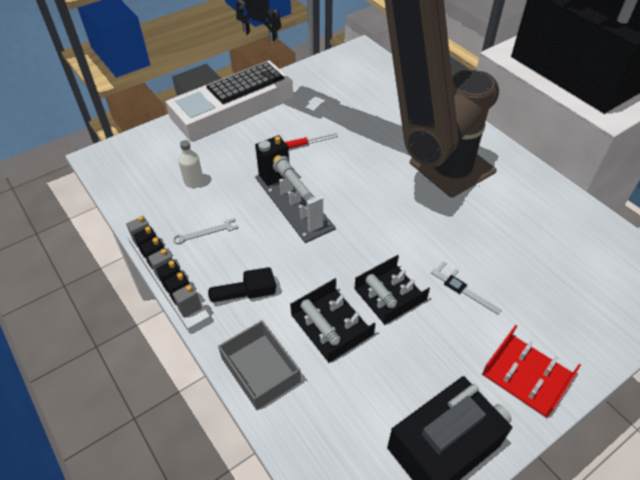

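The top view shows the fixture at (437,258), with its block at the right (490,262) and its tail post at the left (383,253). The scene view agrees.
Candidates for the rack:
- Black rack at top (273,195), with the longer spare at (275,180) and its free row at about (273,209). This one looks like the long rack.
- Black rack at (266,263), smaller, with a short spare at (266,248).
- Red look-alike at (125,304), to be left alone.

Candidates for the plug: the clamped bar at (425,258), and the spares at (275,180) and (266,248). The target is the clamped bar.

```bash
python3 - <<'E'
from h import *
T=pickle.load(open("top.pkl","rb")); S=pickle.load(open("scene.pkl","rb"))
def box(c,u,v):pass
def fit(P,lab):
    r=cv2.minAreaRect((P[:,:2]*1000).astype(np.float32)); b=cv2.boxPoints(r)
    print(lab,len(P),"ctr",np.round(r[0],1),"size",np.round(r[1],1),"ang",round(r[2],2),"z %.3f %.3f"%tuple(np.percentile(P[:,2],[5,95])),"zmax %.3f"%P[:,2].max())
PT=pts(T)
reg={"fix":(360,225,515,290),"rackA":(235,160,312,228),"rackB":(233,228,300,296)}
for k,(a,b,c,d) in reg.items():
    P=PT[b:d,a:c].reshape(-1,3)
    lo,hi=P[:,:2].min(0),P[:,:2].max(0); print(k,"bounds",ray(T,a,d,0)[:2],ray(T,c,b,0)[:2])
    fit(P[P[:,2]>0.006],k+" all top")
    if k=="fix":
        fit(P[(P[:,2]>.104)&(P[:,2]<.118)],"bar")
        fit(P[P[:,2]>.12],"block+post")
    else:
        fit(P[(P[:,2]>.054)&(P[:,2]<.07)],"spare")
        fit(P[(P[:,2]>.03)],"walls+")
# scene view check
PS=pts(S).reshape(-1,3)
for nm,x0,x1,y0,y1,z0,z1 in [("bar",.35,.5,-.15,.05,.104,.118),("sA",.6,.68,.1,.32,.054,.07),("sB",.4,.5,.1,.35,.054,.07)]:
    Q=PS[(PS[:,0]>x0)&(PS[:,0]<x1)&(PS[:,1]>y0)&(PS[:,1]<y1)&(PS[:,2]>z0)&(PS[:,2]<z1)]
    if len(Q)>5: fit(Q,"scene "+nm)
for c,u,v in [(T,425,258),(T,275,180),(T,266,248),(S,300,184),(S,322,320),(S,380,287)]:
    print(u,v,pts(c)[v,u].round(4))
crop=cv2.resize(T["frame"][150:300,225:520],None,fx=2.7,fy=2.7,interpolation=cv2.INTER_CUBIC); cv2.imwrite("pics/crop.png",crop)
E
```

```text
fix bounds [0.39240985 0.00814098] [ 0.57004056 -0.39106199]
fix all top 5094 ctr [ 489.1 -141.8] size [155.1 483.4] ang 0.16 z 0.007 0.136 zmax 1.143
bar 991 ctr [ 479.  -141.2] size [221.2  79.6] ang 86.3 z 0.105 0.117 zmax 0.118
block+post 1134 ctr [ 483.5 -105.4] size [407.5  79.6] ang 85.55 z 0.122 0.148 zmax 1.143
rackA bounds [0.54663072 0.33849868] [0.73053576 0.14060879]
rackA all top 3338 ctr [586.9 209.2] size [222.1 227.2] ang 89.14 z 0.007 0.060 zmax 1.143
spare 486 ctr [639.3 236.7] size [165.7  97.4] ang 85.43 z 0.055 0.063 zmax 0.065
walls+ 1079 ctr [586.2 209.1] size [222.6 225.1] ang 88.98 z 0.036 0.063 zmax 1.143
rackB bounds [0.36908479 0.3381448 ] [0.55027776 0.16786759]
rackB all top 2727 ctr [453.4 209.3] size [216.4 143. ] ang 86.78 z 0.007 0.059 zmax 1.143
spare 373 ctr [458.8 250.9] size [128.7 129. ] ang 87.92 z 0.054 0.063 zmax 0.066
walls+ 957 ctr [457.1 208.7] size [216.3 135.4] ang 87.68 z 0.035 0.062 zmax 1.143
scene bar 254 ctr [484.2 -85.1] size [ 33.  128.9] ang 2.1 z 0.105 0.115 zmax 0.118
scene sA 364 ctr [669.7 240.3] size [144.6  21.4] ang 88.84 z 0.054 0.062 zmax 0.066
scene sB 156 ctr [465.  262.3] size [ 75.  125.8] ang 4.54 z 0.054 0.062 zmax 0.064
425 258 [ 0.4784 -0.1331  0.1144]
275 180 [0.6644 0.2294 0.0622]
266 248 [0.4948 0.2478 0.0572]
300 184 [ 0.4821 -0.1125  0.1084]
322 320 [0.6656 0.2462 0.0546]
380 287 [0.497  0.2547 0.0598]
```

View pics/crop.png

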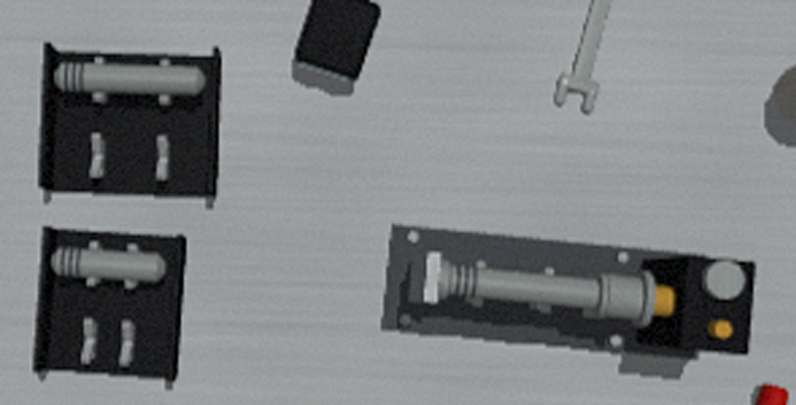

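Crop check: the upper black rack (crop 130,125) is wider and holds the longer spare at (130,80). Its free row of V rests is at about (130,157). The sleeve is at crop (620,298) with its collar at (645,300), and the target plug is the clamped bar at (520,287). I'll move above the sleeve for a closer look.

```bash
cat >> h.py <<'E'
def plan(p,yawy=None):
    """shift mm in tool axes and turn deg to reach world p with tool y along world angle yawy (deg, mod 180)"""
    s=get_state(); M=R.from_quat(s["tcp_rot"]).as_matrix(); d=M.T@(np.array(p)-s["eef_pos"])*1000
    a=np.degrees(np.arctan2(M[1,1],M[0,1])); t=0 if yawy is None else -((yawy-a+90)%180-90)
    print("shift",d.round(1),"turn",round(t,1),"tool y at",round(a,1),"q6",s["qpos"][5].round(2),"t",s["time"],"eef",s["eef_pos"].round(4),"op",s["opening"]); return d,t
E
python3 - <<'E'
from h import *
T=pickle.load(open("top.pkl","rb")); PT=pts(T); f=T["frame"].astype(int)
def pca(P,l):
    m=P[:,:2].mean(0);w,v=np.linalg.eigh(np.cov(P[:,:2].T)); a=v[:,1]*np.sign(v[1,1]); s=(P[:,:2]-m)@a; sx=(P[:,:2]-m)@[a[1],-a[0]]
    mid=m+a*(s.max()+s.min())/2+np.array([a[1],-a[0]])*(sx.max()+sx.min())/2
    print(l,len(P),"mid",mid.round(4),"yaw",np.degrees(np.arctan2(-a[0],a[1])).round(2),"len %.4f wid %.4f"%(np.ptp(s),np.ptp(sx)),"zmax",P[:,2].max().round(4)); return mid,a
def sel(a,b,c,d,z0,z1):
    P=PT[b:d,a:c].reshape(-1,3); return P[(P[:,2]>z0)&(P[:,2]<z1)]
pca(sel(393,240,447,275,.100,.12),"plug")
pca(sel(447,240,468,275,.100,.14),"sleeve")
pca(sel(246,170,301,190,.052,.07),"spareA")
pca(sel(244,238,288,258,.052,.07),"spareB")
pca(sel(255,195,295,220,.025,.06),"freeVs A")
plan([.478,-.16,.25],-4)
E
```

```text
plug 594 mid [ 0.4808 -0.1215] yaw -5.05 len 0.1274 wid 0.0293 zmax 0.1175
sleeve 348 mid [ 0.4771 -0.2097] yaw -13.81 len 0.0525 wid 0.0477 zmax 0.1274
spareA 511 mid [0.6683 0.2354] yaw -0.39 len 0.1356 wid 0.0257 zmax 0.0653
spareB 378 mid [0.4948 0.2519] yaw -2.24 len 0.1030 wid 0.0248 zmax 0.0662
freeVs A 122 mid [0.5966 0.2373] yaw 0.04 len 0.0702 wid 0.0401 zmax 0.0475
shift [ 360.8 -322.5  -19.1] turn -60.2 tool y at -64.2 q6 -0.15 t 0.1 eef [ 0.2933 -0.6073  0.23  ] op 0.9984903331335053
```

```bash
python3 -m crank '[[[72,-64,-20],-8,0],[[144,-129,-20],-16,0],[[216,-193,-20],-24,0],[[288,-258,-20],-32,0],[[361,-322,-20],-40,0],[[361,-322,-20],-48,0],[[361,-322,-20],-56,0],[[361,-322,-20],-60,0],[[361,-322,-20],-60,0],[[361,-322,-20],-60,0]]' 60; python3 - <<'E'
from h import *
plan([.478,-.16,.25],-4)
c=read_camera("wrist"); pickle.dump(c,open("w1.pkl","wb")); cv2.imwrite("pics/w1.png",c["frame"]); print(c["origin"],c["orientation"],c["vfov"])
E
```

```text
time: 1.1
eef_pos: [0.4789, -0.1579, 0.251]
tcp_rot: [0.732, 0.681, 0.0, -0.0]
contact_force: [-0.0, -0.3, 0.6]
opening: 1.002
finger_force: 0.0
shift [-2.1 -0.7  1. ] turn -0.1 tool y at -4.1 q6 -0.45 t 1.1 eef [ 0.4789 -0.1579  0.251 ] op 1.002160917078801
[ 0.4849712  -0.09027503  0.39425324] [ 0.98999482 -0.03574035 -0.00493051  0.13641321] 58.890593661208726
```

View pics/w1.png

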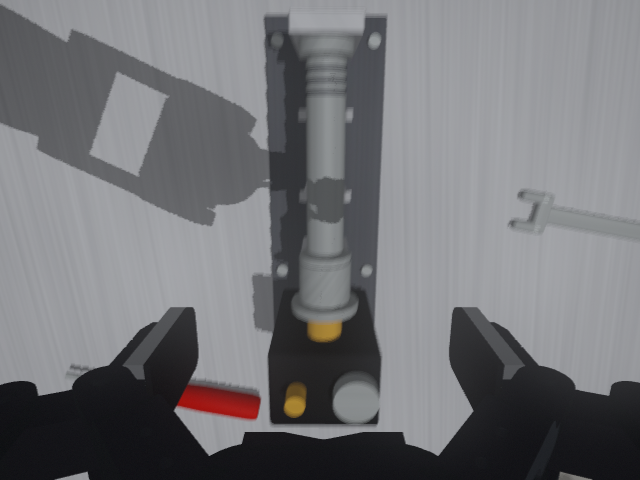

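The wrist view shows the plug running up the image at column 326 (rows 60–245). The sleeve's gripping part is at (325,275), columns 300–351. The collar is at (325,307), the block behind it at (325,370), and the tail post at (326,22).

```bash
python3 - <<'E'
from h import *
c=pickle.load(open("w1.pkl","rb")); P=pts(c)
# per-row silhouettes: pixels above z .085 around axis
for v in list(range(70,240,40))+list(range(236,325,4)):
    row=P[v,280:372]; m=row[:,2]>.085
    if m.sum()<3: print(v,"none"); continue
    q=row[m]; top=q[q[:,2]>q[:,2].max()-.003]; print(v,"n",m.sum(),"mid",((q[0]+q[-1])/2).round(4),"wid",(np.linalg.norm(q[-1,:2]-q[0,:2])).round(4),"zmax",q[:,2].max().round(4),"ytop",top[:,1].mean().round(4))
# base outline and block
b=P.reshape(-1,3); bl=b[(b[:,2]>.125)&(b[:,2]<.138)&(b[:,1]<-.15)&(b[:,0]<.6)&(b[:,0]>.4)]
print("block",bl[:,:2].min(0),bl[:,:2].max(0))
po=b[(b[:,2]>.118)&(b[:,2]<.13)&(b[:,1]>-.1)&(abs(b[:,0]-.48)<.05)]; print("post",po.min(0),po.max(0))
E
```

```text
70 n 42 mid [ 0.493  -0.0754  0.2482] wid 0.0339 zmax 0.3943 ytop -0.0903
110 n 40 mid [ 0.4919 -0.0876  0.2495] wid 0.0149 zmax 0.3943 ytop -0.0903
150 n 38 mid [ 0.4844 -0.1096  0.1045] wid 0.0247 zmax 0.1139 ytop -0.1091
190 n 38 mid [ 0.4825 -0.1368  0.1021] wid 0.0256 zmax 0.1146 ytop -0.1351
230 n 39 mid [ 0.4889 -0.128   0.2488] wid 0.0759 zmax 0.3943 ytop -0.0903
236 n 37 mid [ 0.4797 -0.1696  0.1023] wid 0.0256 zmax 0.3943 ytop -0.0903
240 n 37 mid [ 0.4796 -0.1723  0.1029] wid 0.0256 zmax 0.114 ytop -0.1697
244 n 38 mid [ 0.4886 -0.1336  0.2475] wid 0.0869 zmax 0.3943 ytop -0.0903
248 n 36 mid [ 0.4787 -0.1784  0.1025] wid 0.0251 zmax 0.1147 ytop -0.1753
252 n 45 mid [ 0.4787 -0.1842  0.0936] wid 0.0326 zmax 0.114 ytop -0.1782
256 n 51 mid [ 0.4787 -0.1846  0.1021] wid 0.0361 zmax 0.3943 ytop -0.0903
260 n 52 mid [ 0.479  -0.1871  0.1036] wid 0.0368 zmax 0.114 ytop -0.184
264 n 51 mid [ 0.4783 -0.1904  0.1028] wid 0.0362 zmax 0.121 ytop -0.1849
268 n 51 mid [ 0.4726 -0.1406  0.2504] wid 0.1036 zmax 0.3943 ytop -0.0903
272 n 51 mid [ 0.4779 -0.1955  0.1057] wid 0.036 zmax 0.
[... 427 characters left out ...]
924] wid 0.0437 zmax 0.3943 ytop -0.0903
300 n 64 mid [ 0.4757 -0.2203  0.0987] wid 0.0474 zmax 0.1203 ytop -0.2116
304 n 67 mid [ 0.4761 -0.2219  0.1025] wid 0.0492 zmax 0.1199 ytop -0.2147
308 n 66 mid [ 0.4754 -0.2231  0.1067] wid 0.0479 zmax 0.12 ytop -0.2176
312 n 65 mid [ 0.4916 -0.1582  0.2525] wid 0.1364 zmax 0.3943 ytop -0.0903
316 n 59 mid [ 0.4757 -0.2265  0.1131] wid 0.042 zmax 0.1258 ytop -0.2211
320 n 48 mid [ 0.4885 -0.1596  0.2555] wid 0.1389 zmax 0.3943 ytop -0.0903
324 n 35 mid [ 0.4801 -0.2424  0.0949] wid 0.038 zmax 0.1261 ytop -0.2269
block [ 0.42991154 -0.30935869] [ 0.51314921 -0.21938138]
post [ 0.46792022 -0.05231999  0.1180141 ] [ 0.51209289 -0.02941116  0.1259416 ]
```

```bash
python3 - <<'E'
from h import *
plan([.477,-.203,.083],-4.8)
E
```

```text
shift [-49.2   0.2 167.9] turn 0.8 tool y at -4.0 q6 -0.45 t 1.15 eef [ 0.48   -0.1546  0.2511] op 0.9993355316353476
```

```bash
python3 -m crank '[[[-20,0,10],1,0],[[-44,0,30],1,0],[[-44,0,60],1,0],[[-44,0,90],1,0],[[-44,0,110],1,0],[[-44,0,110],1,0],[[-44,0,110],1,0]]'; python3 - <<'E'
from h import *
for i in range(3):
    plan([.477,-.203,.083],-4.8); c=read_camera("wrist")
P=pts(c); cv2.imwrite("pics/w2.png",c["frame"])
m=(P[...,2]>.1175)&(P[...,2]<.124)&(abs(P[...,0]-.478)<.012)&(P[...,1]>-.24)&(P[...,1]<-.17)
q=P[m]; print("sleeve top", q.mean(0), q[:,1].min(),q[:,1].max())
E
```

```text
time: 1.85
eef_pos: [0.4752, -0.2049, 0.1413]
tcp_rot: [0.739, 0.674, -0.0, -0.0]
contact_force: [0.6, -0.2, 0.4]
opening: 1.0
finger_force: 0.0
shift [ 2.   1.7 58.3] turn -0.4 tool y at -5.2 q6 -0.51 t 1.85 eef [ 0.4752 -0.2049  0.1413] op 1.0002373788635053
shift [ 2.4  0.8 59.4] turn -0.4 tool y at -5.2 q6 -0.51 t 1.9 eef [ 0.4759 -0.2053  0.1424] op 0.9961967605573931
shift [ 2.6  0.4 60. ] turn -0.4 tool y at -5.2 q6 -0.51 t 1.95 eef [ 0.4762 -0.2054  0.143 ] op 0.9997773958498426
sleeve top [ 0.4776642  -0.20550106  0.119385  ] -0.2284943768527306 -0.18353762792918427
```

```bash
python3 -m crank '[[[2,1,20],0,0],[[2,1,40],0,0],[[2,1,60],0,0],[[2,1,60],0,0],[[2,1,60],0,120],[[2,1,60],0,255],[[2,1,60],0,255],[[2,1,60],0,255],[[2,1,60],0,255],[[2,1,60],0,255]]' 60
```

```text
time: 3.0
eef_pos: [0.4759, -0.2032, 0.083]
tcp_rot: [0.738, 0.675, -0.001, -0.001]
contact_force: [-6.2, 0.2, 7.6]
opening: 0.415
finger_force: 60.5
```

```bash
python3 - <<'E'
from h import *
plan([.477,-.203,.083],-4.8); s=get_state(); print(s["finger_force"],s["contact_force"])
c=read_camera("wrist"); cv2.imwrite("pics/w3.png",c["frame"])
E
```

```text
shift [0.3 1.1 0. ] turn -0.3 tool y at -5.1 q6 -0.51 t 3.0 eef [ 0.4759 -0.2032  0.083 ] op 0.41499770591612645
60.53374714683741 [-6.21569652  0.2043215   7.60348974]
```

View pics/w3.png

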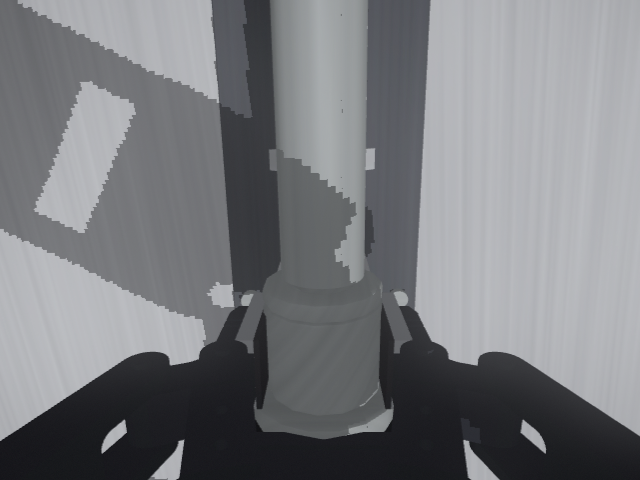

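The fingers hold the sleeve (325,350) on both sides, just ahead of the collar at (325,415), and the plug is still clamped above. Now I'll pull it back.

```bash
python3 -m crank '[[[-5,0,0],0,255],[[-10,0,0],0,255],[[-14,0,0],0,255],[[-18,0,0],0,255],[[-20,0,0],0,255],[[-20,0,0],0,255],[[-20,0,0],0,255]]'; python3 - <<'E'
from h import *
s=get_state(); print(s["contact_force"],s["eef_pos"])
c=read_camera("wrist"); P=pts(c)
print("plug pts", P[150,310:340:10].round(3).tolist(),P[60,310:340:10].round(3).tolist()); print(get_state()["eef_pos"])
E
```

```text
time: 3.75
eef_pos: [0.4746, -0.2194, 0.083]
tcp_rot: [0.738, 0.675, 0.002, -0.003]
contact_force: [-3.4, 13.5, 11.1]
opening: 0.412
finger_force: 61.0
[-3.37073785 13.46448034 11.14573873] [ 0.47460618 -0.21939347  0.08300296]
plug pts [[0.476, -0.161, 0.077], [0.48, -0.162, 0.077], [0.483, -0.162, 0.077]] [[0.479, -0.133, 0.078], [0.483, -0.133, 0.077], [0.486, -0.133, 0.077]]
[ 0.47462932 -0.21937321  0.08304969]
```

The plug has dropped: its top is at 0.077, so the axis is at 0.064. Now I'll release the sleeve and rise.

```bash
python3 -m crank '[[[0,0,0],0,0],[[0,0,0],0,0],[[0,0,0],0,0],[[0,0,0],0,0],[[0,0,-40],0,0],[[0,0,-80],0,0],[[20,0,-110],0,0],[[60,0,-110],0,0],[[60,0,-110],0,0],[[60,0,-110],0,0]]'; python3 - <<'E'
from h import *
c=read_camera("wrist"); pickle.dump(c,open("w4.pkl","wb")); cv2.imwrite("pics/w4.png",c["frame"]); P=pts(c).reshape(-1,3)
q=P[(P[:,2]>.067)&(P[:,2]<.09)&(abs(P[:,0]-.482)<.03)]
q=q[(q[:,1]>-.19)&(q[:,1]<-.03)]
for y in np.arange(-.18,-.04,.01):
    r=q[abs(q[:,1]-y)<.005]
    if len(r): print(y.round(3),len(r),"x %.4f %.4f z %.4f"%(r[:,0].min(),r[:,0].max(),r[:,2].max()))
q=P[(P[:,2]>.112)&(P[:,2]<.123)&(abs(P[:,0]-.478)<.01)&(P[:,1]<-.12)]; print("sleeve y",q[:,1].min(),q[:,1].max())
plan([.484,-.12,.06],-4.8)
E
```

```text
time: 4.8
eef_pos: [0.4806, -0.1631, 0.192]
tcp_rot: [0.738, 0.675, 0.0, 0.001]
contact_force: [-1.1, -0.5, -0.4]
opening: 1.004
finger_force: 0.0
-0.18 625 x 0.4659 0.4918 z 0.0900
-0.17 589 x 0.4669 0.4927 z 0.0791
-0.16 604 x 0.4675 0.4934 z 0.0789
-0.15 624 x 0.4684 0.4942 z 0.0798
-0.14 642 x 0.4693 0.4951 z 0.0796
-0.13 663 x 0.4698 0.4958 z 0.0792
-0.12 686 x 0.4708 0.4966 z 0.0790
-0.11 709 x 0.4713 0.4974 z 0.0791
-0.1 718 x 0.4724 0.4980 z 0.0792
-0.09 754 x 0.4727 0.4988 z 0.0798
-0.08 785 x 0.4738 0.4998 z 0.0796
-0.07 807 x 0.4744 0.5006 z 0.0792
-0.06 594 x 0.4755 0.5002 z 0.0794
-0.05 77 x 0.4790 0.5001 z 0.0900
sleeve y -0.2497304743451375 -0.1799639989658437
shift [ 43.8  -0.4 131.5] turn -0.4 tool y at -5.2 q6 -0.44 t 4.85 eef [ 0.4803 -0.1635  0.1915] op 1.0011177007429592
```

View pics/w4.png

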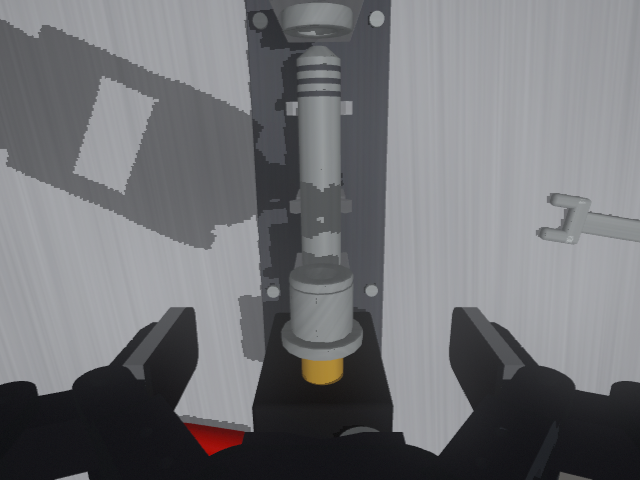

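The plug (320,170) lies on the lower V rests at rows 108 and 205, with its tail tip at (320,46). The sleeve (321,300) is home, its front edge at y −0.180 against −0.184 before. Next I'll measure the plug's centre and grip there.

```bash
python3 - <<'E'
from h import *
c=pickle.load(open("w4.pkl","rb")); 
for v in (42,46,50,108,205): print(v,ray(c,320,v,.065).round(4))
P=pts(c)
print(P[38:66:3,320].round(4).tolist())
# V rest tips (bright), rows
for u in (292,346): print([ (v,P[v,u].round(3).tolist()) for v in (102,108,113,199,205,211)])
plan([.4837,-.118,.046],-4.8)
E
```

```text
42 [ 0.4901 -0.0519  0.065 ]
46 [ 0.4899 -0.0541  0.065 ]
50 [ 0.4897 -0.0562  0.065 ]
108 [ 0.4867 -0.0886  0.065 ]
205 [ 0.4812 -0.1482  0.065 ]
[[0.4907, -0.0431, 0.0253], [0.4906, -0.043, 0.0135], [0.4905, -0.0448, 0.0125], [0.4898, -0.0554, 0.0701], [0.4896, -0.0574, 0.0732], [0.4895, -0.0593, 0.0754], [0.4893, -0.0612, 0.0779], [0.4892, -0.0629, 0.0793], [0.489, -0.0642, 0.0771], [0.4889, -0.0656, 0.0763]]
[(102, [0.47, -0.083, 0.063]), (108, [0.47, -0.087, 0.064]), (113, [0.469, -0.09, 0.063]), (199, [0.459, -0.152, 0.009]), (205, [0.463, -0.147, 0.06]), (211, [0.462, -0.152, 0.058])]
[(102, [0.503, -0.086, 0.06]), (108, [0.503, -0.09, 0.062]), (113, [0.502, -0.093, 0.062]), (199, [0.499, -0.147, 0.057]), (205, [0.498, -0.15, 0.062]), (211, [0.498, -0.154, 0.062])]
shift [ 45.7  -0.9 145.5] turn -0.4 tool y at -5.2 q6 -0.44 t 4.85 eef [ 0.4803 -0.1635  0.1915] op 1.0011177007429592
```

```bash
python3 -m crank '[[[20,-1,20],0,0],[[42,-1,60],0,0],[[42,-1,90],0,0],[[42,-1,115],0,0],[[42,-1,135],0,0],[[42,-1,145],0,0],[[42,-1,145],0,0],[[42,-1,145],0,0]]' 50;  python3 - <<'E'
from h import *
plan([.4836,-.122,.046],-4.8); print(get_state()["contact_force"])
E
```

```text
time: 5.65
eef_pos: [0.4836, -0.1219, 0.0469]
tcp_rot: [0.739, 0.674, 0.0, 0.0]
contact_force: [0.3, 0.0, 0.8]
opening: 1.005
finger_force: 0.0
shift [-0.1  0.   0.9] turn -0.5 tool y at -5.3 q6 -0.36 t 5.65 eef [ 0.4836 -0.1219  0.0469] op 1.0050041445374467
[0.31323921 0.0307032  0.80650036]
```

```bash
python3 -m crank '[[[0,0,0],0,255],[[0,0,0],0,255],[[0,0,0],0,255],[[0,0,0],0,255],[[0,0,0],0,255],[[0,0,0],0,255],[[0,0,0],0,255],[[0,0,-10],0,255],[[0,0,-20],0,255],[[0,0,-20],0,255]]' 60;  python3 - <<'E'
from h import *
s=get_state(); print(s["contact_force"],s["opening"],s["finger_force"])
plan([.58,.18,.20],0)
c=read_camera("wrist");P=pts(c); print(P[150,310:340:10].round(3).tolist(),P[60,310:340:10].round(3).tolist())
E
```

```text
time: 6.65
eef_pos: [0.4823, -0.1204, 0.0663]
tcp_rot: [0.739, 0.674, 0.0, -0.001]
contact_force: [-0.2, 0.9, -8.3]
opening: 0.285
finger_force: 60.7
[-0.15775246  0.88464241 -8.30468012] 0.2849681098494382 60.70112586021423
shift [ 308.3   69.5 -133.3] turn -5.3 tool y at -5.3 q6 -0.36 t 6.65 eef [ 0.4823 -0.1204  0.0663] op 0.2849681098494382
[[0.486, -0.06, 0.104], [0.488, -0.06, 0.105], [0.491, -0.06, 0.105]] [[0.488, -0.042, 0.123], [0.49, -0.042, 0.123], [0.492, -0.042, 0.123]]
```

```bash
python3 - <<'E'
from h import *
c=read_camera("wrist"); pickle.dump(c,open("w5.pkl","wb")); s=read_camera("scene"); pickle.dump(s,open("s5.pkl","wb"))
a=cv2.resize(c["frame"],(400,300)); x,y=proj(s,[.48,-.14,.08]).astype(int)
b=cv2.resize(s["frame"][y-60:y+60,x-60:x+60],(400,400),interpolation=cv2.INTER_CUBIC)
o=np.zeros((400,800,3),np.uint8); o[:300,:400]=a; o[:,400:]=b; cv2.imwrite("pics/m5.png",o)
P=pts(c)
for v in range(50,330,20): print(v,P[v,320].round(4))
plan([.58,.18,.2],0)
E
```

```text
50 [ 0.4903 -0.0404  0.1238]
70 [ 0.49   -0.0431  0.1161]
90 [ 0.4897 -0.0471  0.1184]
110 [ 0.4893 -0.0509  0.1192]
130 [ 0.4888 -0.0552  0.1013]
150 [ 0.4884 -0.0598  0.1049]
170 [ 0.488  -0.0643  0.1074]
190 [ 0.4875 -0.0692  0.1061]
210 [ 0.487  -0.0744  0.1051]
230 [ 0.4865 -0.0797  0.1045]
250 [ 0.4859 -0.0856  0.1023]
270 [ 0.4853 -0.0915  0.1014]
290 [ 0.4848 -0.0977  0.1004]
310 [ 0.4841 -0.1045  0.0985]
shift [ 308.3   69.5 -133.9] turn -5.2 tool y at -5.2 q6 -0.36 t 6.8 eef [ 0.4824 -0.1205  0.0658] op 0.28414172908505353
```

View pics/m5.png

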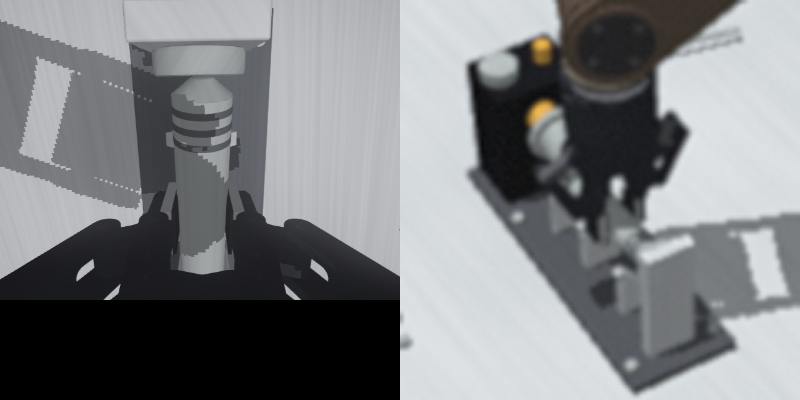

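The plug is gripped but its tail is tilted up about 12°: its rear end sits under the sleeve, while the tail tip (left half, 202,90) is in front of the post's cup (198,62). I'll go a bit higher, slide sideways out from under the sleeve, then lift.

```bash
python3 -m crank '[[[0,0,-3],0,255],[[0,4,-5],0,255],[[0,10,-5],0,255],[[0,16,-5],0,255],[[0,22,-5],0,255],[[0,28,-5],0,255],[[0,36,-5],0,255]]';  python3 - <<'E'
from h import *
s=get_state(); print(s["contact_force"],s["opening"],s["finger_force"],s["eef_pos"])
c=read_camera("wrist");P=pts(c)
for v in range(110,330,40): print(v,P[v,320].round(4))
E
```

```text
time: 7.5
eef_pos: [0.5207, -0.1252, 0.0726]
tcp_rot: [0.738, 0.674, 0.0, 0.002]
contact_force: [0.5, 0.3, -2.0]
opening: 0.286
finger_force: 60.8
[ 0.5298037   0.26369664 -2.00043494] 0.2863664786221631 60.80642223358154 [ 0.52067984 -0.12519403  0.07256519]
110 [ 0.5271 -0.0532  0.0097]
150 [ 0.5265 -0.0643  0.1118]
190 [ 0.5257 -0.0735  0.1146]
230 [ 0.5247 -0.0841  0.1114]
270 [ 0.5235 -0.0962  0.1076]
310 [ 0.5223 -0.1092  0.1048]
```

```bash
python3 -m crank '[[[0,12,0],0,255],[[0,22,-10],0,255],[[0,25,-50],0,255],[[0,25,-100],0,255],[[0,25,-140],0,255],[[0,25,-140],0,255]]';  python3 - <<'E'
from h import *
plan([.585,.14,.22],0)
E
```

```text
time: 8.15
eef_pos: [0.5486, -0.1285, 0.2208]
tcp_rot: [0.738, 0.674, 0.003, 0.008]
contact_force: [-0.1, 0.4, -1.4]
opening: 0.284
finger_force: 61.0
shift [270.7  11.9  -0.5] turn -5.2 tool y at -5.2 q6 -0.32 t 8.15 eef [ 0.5486 -0.1285  0.2208] op 0.28358747782406774
```

```bash
python3 -m crank '[[[40,2,0],-1,255],[[80,4,0],-2,255],[[120,6,0],-3,255],[[160,8,0],-4,255],[[200,10,0],-5,255],[[240,12,0],-5,255],[[270,12,0],-5,255],[[270,12,0],-5,255],[[270,12,0],-5,255]]';  python3 - <<'E'
from h import *
plan([.585,.14,.22],0)
c=read_camera("wrist"); pickle.dump(c,open("w6.pkl","wb")); cv2.imwrite("pics/w6.png",c["frame"])
E
```

```text
time: 9.05
eef_pos: [0.58, 0.1416, 0.2104]
tcp_rot: [0.708, 0.706, -0.001, -0.0]
contact_force: [-0.5, 0.0, -1.5]
opening: 0.284
finger_force: 60.9
shift [-1.6  5.  -9.6] turn -0.1 tool y at -0.1 q6 0.07 t 9.05 eef [0.58   0.1416 0.2104] op 0.2836213320952992
```

View pics/w6.png

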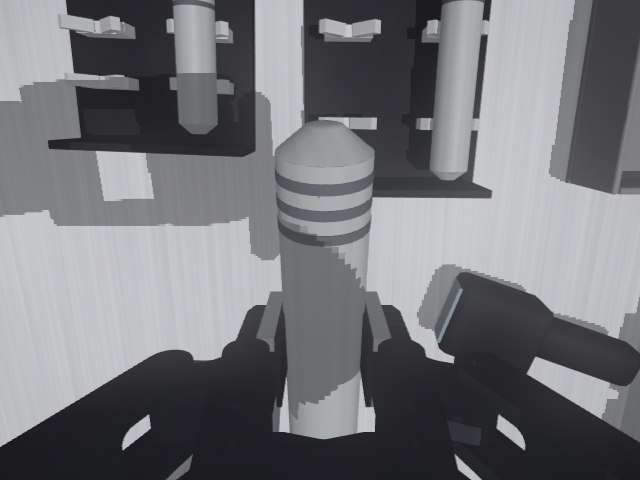

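The long rack is at upper centre-right. Its free row has V rests at (350,28) and (348,123); the spare is at (460,90) and the near end wall at row 190. The short rack is at upper left, and the held plug's tip is at (325,125).

```bash
python3 - <<'E'
from h import *
c=pickle.load(open("w6.pkl","rb")); P=pts(c); g=cv2.cvtColor(c["frame"],cv2.COLOR_BGR2GRAY)
def blob(a,b,cc,d,l):
    m=(P[b:d,a:cc,2]>.033)&(P[b:d,a:cc,2]<.06)&(g[b:d,a:cc]>90); q=P[b:d,a:cc][m]
    print(l,len(q),"x %.4f..%.4f y %.4f..%.4f z %.4f..%.4f"%(q[:,0].min(),q[:,0].max(),q[:,1].min(),q[:,1].max(),q[:,2].min(),q[:,2].max()))
blob(312,5,390,48,"V far"); blob(340,110,390,135,"V near")
for v in (20,60,100,140,160):
    m=(P[v,425:495,2]>.045)&(P[v,425:495,2]<.07); q=P[v,425:495][m]; print("spare",v,q[:,0].min().round(4),q[:,0].max().round(4),q[:,1].mean().round(4),q[:,2].max().round(4))
m=(P[165:200,376:425,2]>.04)&(P[165:200,376:425,2]<.06); q=P[165:200,376:425][m]; print("near wall y",q[:,1].min(),q[:,1].max(),q[:,2].max())
q=P[150:185,430:475].reshape(-1,3); q=q[(q[:,2]>.04)&(q[:,2]<.07)]; print("spare near tip y",q[:,1].min())
for v in range(122,330,30): print(v,P[v,324].round(4))
T=pickle.load(open("top.pkl","rb")); S=read_camera("scene"); pickle.dump(S,open("s6.pkl","wb"))
for k,C in (("scene",S),("top",T)):
    Q=pts(C).reshape(-1,3); Q=Q[(abs(Q[:,0]-.632)<.07)&(abs(Q[:,1]-.236)<.1)]
    w=Q[(Q[:,2]>.044)&(Q[:,2]<.054)]; print(k,"end walls y",np.percentile(w[:,1],[0.5,99.5]))
plan([.597,.237,.03],0)
E
```

```text
V far 787 x 0.5784..0.6193 y 0.2650..0.2737 z 0.0330..0.0480
V near 325 x 0.5931..0.6185 y 0.2035..0.2112 z 0.0330..0.0470
spare 20 0.6526 0.6882 0.2701 0.0629
spare 60 0.6574 0.6828 0.2462 0.0627
spare 100 0.6573 0.6823 0.2217 0.0623
spare 140 0.6571 0.6819 0.196 0.0624
spare 160 0.6571 0.6819 0.1826 0.063
near wall y 0.15565221403308468 0.16226677871300801 0.05516198759321289
spare near tip y 0.1685464737575161
122 [0.5815 0.209  0.2403]
152 [0.5815 0.2022 0.2513]
182 [0.5815 0.1952 0.2519]
212 [0.5815 0.1875 0.2501]
242 [0.5815 0.1795 0.2492]
272 [0.5815 0.1701 0.2459]
302 [0.5814 0.1603 0.2435]
scene end walls y [0.16018003 0.326603  ]
top end walls y [0.15505337 0.3195621 ]
shift [ 96.9  16.5 180.7] turn -0.3 tool y at -0.3 q6 0.07 t 9.15 eef [0.5802 0.1403 0.2108] op 0.2841297116461378
```

```bash
python3 -m crank '[[[30,8,0],0,255],[[70,17,0],0,255],[[97,17,20],0,255],[[97,17,60],0,255],[[97,17,100],0,255],[[97,17,130],0,255],[[97,17,145],0,255],[[97,17,145],0,255],[[97,17,145],0,255]]' 60;  python3 - <<'E'
from h import *
s=get_state();print(s["contact_force"])
plan([.597,.237,.034],0)
c=read_camera("wrist"); P=pts(c)
pickle.dump(c,open("w7.pkl","wb")); cv2.imwrite("pics/w7.png",c["frame"])
for v in range(122,330,30): print(v,P[v,324].round(4))
plan([.597,.237,.034],0)
E
```

```text
time: 10.05
eef_pos: [0.599, 0.2376, 0.0677]
tcp_rot: [0.709, 0.705, 0.001, 0.001]
contact_force: [0.2, -0.0, -1.9]
opening: 0.284
finger_force: 60.9
[ 0.17727706 -0.02650126 -1.92236444]
shift [-0.6 -2.  33.7] turn -0.3 tool y at -0.3 q6 0.23 t 10.05 eef [0.599  0.2376 0.0677] op 0.28445916733609966
122 [0.6006 0.3049 0.0985]
152 [0.6005 0.2981 0.1081]
182 [0.6005 0.2911 0.109 ]
212 [0.6004 0.2835 0.1079]
242 [0.6004 0.2756 0.1073]
272 [0.6004 0.2661 0.1033]
302 [0.6003 0.2569 0.1023]
shift [-0.9 -2.7 34.8] turn -0.3 tool y at -0.3 q6 0.23 t 10.1 eef [0.5996 0.2379 0.0688] op 0.2828342631508736
```

View pics/w7.png

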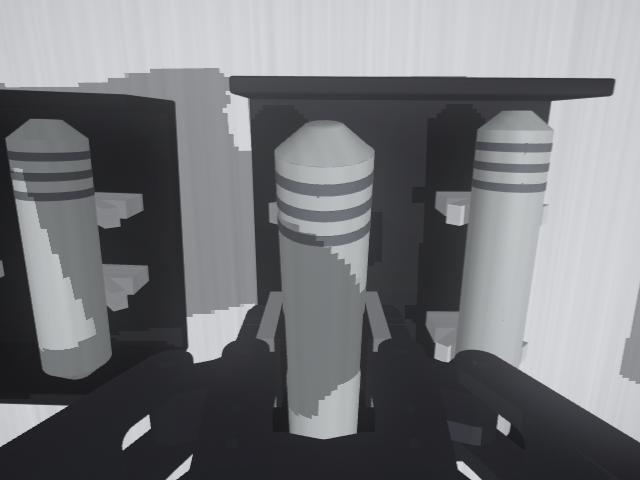

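The held plug (325,280) hangs over the free row, parallel to the spare at (510,240). Its tip is short of the far wall at row 90. I'll lower it with a lighter grip so it can pivot level in the rests.

```bash
python3 -m crank '[[[0,-2,8],0,255],[[0,-2,16],0,255],[[0,-2,20],0,255],[[0,-2,23],0,255],[[0,-2,26],0,255],[[0,-2,28],0,255],[[0,-2,30],0,255],[[0,-2,30],0,255]]' 25;  python3 - <<'E'
from h import *
s=get_state();print(s["contact_force"])
c=read_camera("wrist"); P=pts(c)
for v in range(122,330,30): print(v,P[v,324].round(4))
plan([.597,.237,.034],0)
E
```

```text
time: 10.9
eef_pos: [0.5972, 0.2384, 0.0392]
tcp_rot: [0.708, 0.706, 0.001, 0.001]
contact_force: [-2.3, -1.2, 8.8]
opening: 0.285
finger_force: 62.1
[-2.34304198 -1.21070725  8.79222289]
122 [0.5987 0.3058 0.0687]
152 [0.5986 0.2989 0.0787]
182 [0.5986 0.292  0.0804]
212 [0.5986 0.2841 0.078 ]
242 [0.5985 0.2756 0.0758]
272 [0.5985 0.267  0.0748]
302 [0.5985 0.2564 0.0708]
shift [-1.4 -0.2  5.3] turn -0.2 tool y at -0.2 q6 0.23 t 10.95 eef [0.5972 0.2384 0.0393] op 0.28256327291330313
```

```bash
python3 -m crank '[[[0,0,2],0,255],[[0,0,4],0,255],[[0,0,5],0,255],[[0,0,5],0,255]]' 25;  python3 - <<'E'
from h import *
s=get_state();print(s["contact_force"])
c=read_camera("wrist"); P=pts(c)
for v in range(122,330,30): print(v,P[v,324].round(4))
E
```

```text
time: 11.35
eef_pos: [0.5975, 0.2398, 0.0358]
tcp_rot: [0.709, 0.705, 0.002, 0.0]
contact_force: [-4.6, 3.4, 13.3]
opening: 0.285
finger_force: 63.0
[-4.56581594  3.36500901 13.33245473]
122 [0.599  0.3071 0.0653]
152 [0.5989 0.2999 0.0705]
182 [0.5989 0.2926 0.0722]
212 [0.5988 0.2848 0.0717]
242 [0.5988 0.2763 0.07  ]
272 [0.5988 0.2673 0.0687]
302 [0.5987 0.2578 0.0675]
```

It is levelling (slope now about 0.13). I'll release it gently, opening only part way.

```bash
python3 -m crank '[[[0,0,0],0,170],[[0,0,0],0,165],[[0,0,0],0,160],[[0,0,0],0,150],[[0,0,0],0,140],[[0,0,0],0,130],[[0,0,0],0,130],[[0,0,0],0,130]]' 25;  python3 - <<'E'
from h import *
s=get_state();print(s["contact_force"],s["finger_force"],s["opening"])
c=read_camera("wrist"); P=pts(c)
for v in range(122,330,30): print(v,P[v,324].round(4))
E
```

```text
time: 12.2
eef_pos: [0.5957, 0.238, 0.0312]
tcp_rot: [0.709, 0.706, -0.0, -0.0]
contact_force: [1.1, 0.6, 0.1]
opening: 0.492
finger_force: 0.0
[1.13499281 0.56897035 0.11293291] 0.0 0.49153599980438667
122 [0.5973 0.3054 0.0567]
152 [0.5973 0.2978 0.0609]
182 [0.5972 0.2899 0.061 ]
212 [0.5972 0.2819 0.0616]
242 [0.5972 0.2735 0.0619]
272 [0.5971 0.2647 0.0617]
302 [0.5971 0.2555 0.0617]
```

It lies level with its top at 0.0617, like the spare. I'll rise and check.

```bash
python3 -m crank '[[[0,0,-20],0,130],[[0,0,-50],0,130],[[0,0,-90],0,130],[[0,0,-130],0,130],[[-40,0,-170],0,130],[[-80,0,-180],0,130],[[-80,0,-180],0,130],[[-80,0,-180],0,130]]';  python3 - <<'E'
from h import *
c=read_camera("wrist"); P=pts(c); cv2.imwrite("pics/w8.png",c["frame"]); Q=P.reshape(-1,3)
for nm,x0 in (("plug",.598),("spare",.67)):
    q=Q[(abs(Q[:,0]-x0)<.02)&(abs(Q[:,1]-.24)<.072)&(Q[:,2]>.051)&(Q[:,2]<.07)]
    print(nm,len(q),"y %.4f %.4f"%(q[:,1].min(),q[:,1].max()))
    for y in (.19,.21,.24,.26,.28):
        r=q[abs(q[:,1]-y)<.004]; print(y,((r[:,0].min()+r[:,0].max())/2).round(4),r[:,2].max().round(4))
s=read_camera("scene"); PS=pts(s).reshape(-1,3)
q=PS[(PS[:,2]>.1)&(PS[:,2]<.118)&(abs(PS[:,0]-.478)<.03)&(PS[:,1]<-.12)]; print("sleeve front y",np.percentile(q[:,1],[98,99.5,100]))
x,y=proj(s,[.48,-.16,.09]).astype(int); b=cv2.resize(s["frame"][y-50:y+50,x-50:x+50],(300,300),interpolation=cv2.INTER_CUBIC)
o=np.zeros((375,800,3),np.uint8); o[:,:500]=cv2.resize(c["frame"],(500,375)); o[:300,500:]=b; cv2.imwrite("pics/m8.png",o)
print(get_state()["contact_force"],get_state()["time"])
E
```

```text
time: 13.05
eef_pos: [0.5956, 0.1573, 0.2119]
tcp_rot: [0.709, 0.705, 0.001, 0.0]
contact_force: [0.5, 0.6, -0.7]
opening: 0.491
finger_force: 0.0
plug 7353 y 0.1696 0.2991
0.19 0.598 0.0633
0.21 0.5981 0.0631
0.24 0.5982 0.0631
0.26 0.5987 0.0631
0.28 0.5991 0.0631
spare 7406 y 0.1684 0.2987
0.19 0.6695 0.0635
0.21 0.6701 0.0632
0.24 0.6699 0.0636
0.26 0.6705 0.0632
0.28 0.6705 0.0636
sleeve front y [-0.17451528 -0.17352348 -0.17324254]
[ 0.97916765 -0.46073229  0.05902507] 13.15
```

View pics/m8.png

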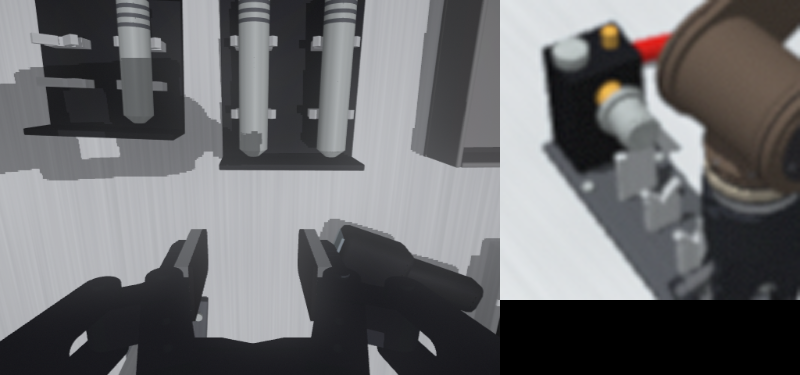

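The plug (253,90) lies level beside the spare (333,90), with matching height and ends to about 1 mm. The sleeve (right part, 630,115) is home, and the gripper is clear of everything.

```bash
python3 -c "
from plant import ctrl
print(ctrl.sign_off())"
```

```text
the job is handed in; nothing more can be done
None
```

The plug is released and lies level in the long rack's free row, within about 1 mm of the spare's height and end positions; the sleeve measured home, and I handed the job in at about 13 s with the gripper clear (no verdict was returned).

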